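Tilt the label template out of its bin and stand it in the holder

TASK

Two narrow steel bins on the packing desk each hold a white plastic plate that leans against the bin's rim. Take the label template, the plate with the narrow tab on top and a window in the middle, by its tab, tilt it up out of its bin and stand it upright, tab up, in the slot of the steel stand; lower it to the bottom of the slot before you let go. Leave the plain square-topped plate where it is in its own bin.

Things in the scene. Friction and masses are not known exactly. Their poses are not given: they have to be found in the camera images.
- template: White plastic plate 10 mm thick (x): body 90 mm wide (y), z 0 to 110, with a 50 x 50 window at z 30 to 80; grip tab centred on top, 40 wide, z 110 to 145. Origin: mid-thickness, middle of the bottom edge; z runs up to the tab. Loose, 120 g. It leans about 21 degrees, bottom edge in the bin's far (+x) corner, resting on the rim of the -x wall; the tab and 14 mm of the body stick out past that rim.
- blank: Plain plate that stays where it is: same white plastic, 90 x 145 x 10 mm, no tab and no window, straight top edge over its full width. Axes, origin and leaning pose as for the template, in a second bin just like the first.
- bin: The template's bin, fixed to the desk: deep narrow open-topped bin of bright sheet metal, outside 50 mm (x) by 126 mm (y) and 94 mm tall, walls 3 mm, inside 44 x 120 mm and 90 mm deep, with a flange that adds 6 mm outwards all round the rim. Origin: middle of the underside; its -x side looks roughly towards the robot.
- stand: Steel stand, fixed to the desk: base plate 100 (x) x 150 (y) x 6 mm with one slot open at the top, 30 mm wide (x) between two upright sheets that rise to 76 mm above the desk, 120 mm long (y) between end walls 51 mm high. Slot floor 6 mm above the desk. Origin: middle of the underside, below the slot's middle. The plate's width goes along y, either face forward.
Mind the look-alikes: they are no part of the job. What is shaped like the stand but green or red is not meant.

How it is judged:
By the outcome, as a careful person would: the job done as asked, in the order asked, and still so for the second after the job is handed in, with the robot touching nothing.
It also fails if it takes over 48 s, if anything falls off the work surface, if the arm or the gripper's body presses on something with over 40 N, if the wrist force passes 120 N, or if a joint passes its speed limit or range.

ROBOT

A 6-joint arm with a two-finger parallel gripper is mounted at the origin on the work surface. World frame = base frame: x ahead of the robot, y to its left, z up, the work surface at z = 0. Lengths are in m, angles in rad, forces in N, time in s.
With the tool pointing down it reaches from about 0.35 to 0.775 m from the base axis. Payload 7.3 kg.
Tool frame: the origin (TCP) lies at the very end of the fingers, on their centre line; the grasp point (between the pads) lies 19 mm behind it; z points along the fingers, y is the line along which they close (so a half turn about z gives the same grasp; the last joint's range is limited). The gripper opens to 92 mm and grips with 3 to 60 N. Pads are 19 mm wide; open, the fingers measure 130 mm over their backs; the gripper's body (75 mm by 190 mm) begins 47 mm behind the grasp point.
Start: joints at [1.119, 0.342, 1.524, -0, 1.275, -0.146], TCP at [0.158, 0.501, 0.227] pointing down, gripper open.
Joint ranges: [-2.53, 2.53], [-0.77, 2.02], [0.04, 2.7], [-1, 4.14], [0.28, 2.66], [-3.11, 3.11]. Speed limits (rad/s): [2.57, 2.57, 3.14, 3.14, 3.14, 3.14].

INTERFACE

Orientations are given as [roll, pitch, yaw] about the fixed x, y, z axes, in that order (R = Rz(yaw) Ry(pitch) Rx(roll)).
In Python, from cell import * gives the robot as it stands.
- The arm moves only by the tool step_arm, never from a script. Its argument "commands" is a list of rows, each a list of 7 numbers: the opening, from 0 (shut) to 1 (fully open), then the shift along the world's x, y, z in cm, then the turn, a rotation vector about the world's x, y, z in rad. A call has 1 to 5 rows; each row is the pose to reach, as a shift and turn from the pose commanded when the call began; what a row does not reach only later rows make up. A row lasts 1/12 s, in which the tool goes at most 41.7 mm and 7.16 degrees, less where a joint would pass 70% of its speed; a pose out of reach is approached as far as the arm can. A call with a gripper value outside its range is refused whole. The fingers move at their own pace and stop on an object; "grip_force" is the grip in N (left out, the last holds). Time passes only in rows, so rows that repeat a pose let the fingers close. It gives the time, the measured TCP pose, the force, the opening and the grip force at its end, in the units of the state.
- observe(): the state, without advancing time (a new reading comes with each control period).
- read_camera(name): name is "scene" or "top" or "wrist"; returns the picture (400x640x3 uint8, red, green, blue); there is no depth.
- camera_model(name): a dict with "vfov" (degrees; the focal length in pixels is half the picture's height over the tangent of half this angle, whatever the lens; pixels are square), "cx", "cy" (the principal point, pixels), "world_to_cam" (4x4, takes a point from world to camera coordinates). Camera axes: x right, y up, looking along -z (the intrinsics and any distortion apply to the point x, -y, -z); pixel columns grow to the right and rows downward; lengths in m; the calibration is good to about 2 mm. A picture is of the moment at which its call begins: read the wrist's pose just before it. camera_model takes no time and is no camera call; for the wrist camera it gives the pose at the moment of the call.
- hand_in(): hands the job in; it is judged then, once.
The state is a dict: "time": time; "qpos": joint angles; "qvel": joint speeds; "joint_efforts": joint torques, N m; "tool_pos": TCP position; "tool_rot": TCP orientation; "contact_force": force on the tool from outside, world axes, zero at the start; "torque": the same for the moment, N m; "opening": finger opening in m; "grip_force": force on a finger pad.
Only numpy, scipy, OpenCV 4.12 (cv2) and the standard library are available. Lean on these libraries where they do the work, as an engineer would, in place of code of your own. Each camera call takes 0.05 s, during which the arm holds its last target. There are 200 camera calls.

## Working session

There is one attempt and no reset: what is moved stays moved. The work goes in short steps, Python scripts to look and compute and a tool call to move; the robot and the scene stay as the last step left them, time stands still between calls to the robot, and variables do not carry over. Pictures are saved under pics/ and viewed, at most 10 in all, crops included, and the job is handed in when it is done.

Besides the shell and the picture viewer there is one more tool, called after "Request:" by a JSON object that holds its "api" and its "payload". step_arm: Moves the arm, as the interface text tells. Its arguments: {"type":"object","properties":{"commands":{"type":"array"},"grip_force":{"type":"number"}},"required":["commands"]}

```bash
mkdir -p pics; ls
python3 - <<'E'
from cell import *
import cv2
for n in ("scene","top"):
    im=read_camera(n); cv2.imwrite(f"pics/{n}0.png",im[:,:,::-1]); m=camera_model(n); print(n,m)
print(observe())
E
```

```text
pics
scene {'vfov': 51.290067793441196, 'cx': 319.3338425412021, 'cy': 193.8730280634363, 'world_to_cam': array([[-0.57895524,  0.81520699,  0.01576066,  0.26227378],
       [-0.53739537, -0.39604962,  0.74454746,  0.31173758],
       [ 0.61320229,  0.42258995,  0.66738346, -1.59080063],
       [ 0.        ,  0.        ,  0.        ,  1.        ]])}
top {'vfov': 44.00190241151696, 'cx': 324.0753318332111, 'cy': 200.8772071550815, 'world_to_cam': array([[-0.03009457, -0.99946396,  0.01288866,  0.10300597],
       [ 0.99037642, -0.0280733 ,  0.13552279, -0.57040106],
       [-0.13508832,  0.01684312,  0.99069039, -1.21078727],
       [ 0.        ,  0.        ,  0.        ,  1.        ]])}
{'time': 0.1, 'qpos': array([ 1.11901578e+00,  3.42661790e-01,  1.52493152e+00,  1.71151752e-05,
        1.27540746e+00, -1.46007300e-01]), 'qvel': array([-1.86838073e-03, -3.83898726e-04, -1.02398636e-03, -2.45999575e-05,
       -1.18035155e-03,  5.05074830e-04]), 'joint_efforts': array([ 1.24821512e-03, -4.32009244e+01, -2.44694209e+01,  7.17629911e-02,
        5.26306266e-02, -5.10241057e-05]), 'tool_pos': array([0.15785535, 0.50031853, 0.22610643]), 'tool_rot': array([-3.14020190e+00, -2.21058842e-04,  2.83581426e+00]), 'contact_force': array([ 0.59856332,  0.91714194, -0.4012807 ]), 'torque': array([-0.00196224, -0.00950169,  0.00820657]), 'grip_force': 0.0, 'opening': 0.09176610598293054}
```

View pics/scene0.png

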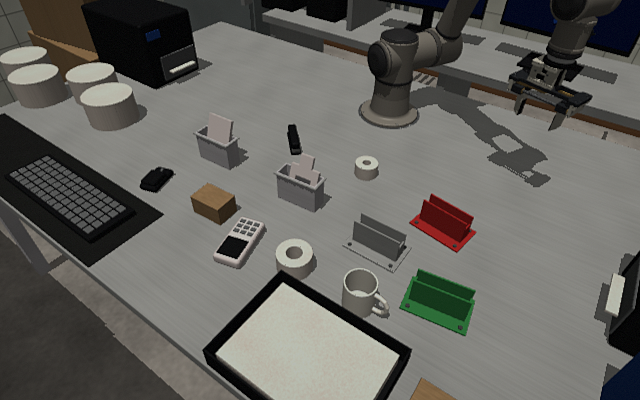

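View pics/top0.png

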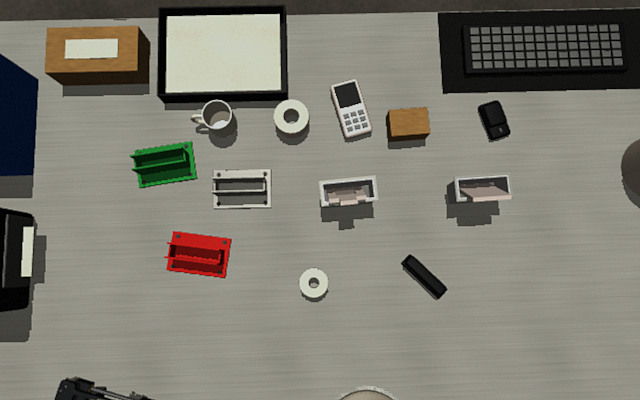

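The scene picture shows the tabbed template in the middle bin (302,170), the blank in the left bin (220,130), and the grey stand at (378,240). In the top picture these are the bin at (348,190), the blank's bin at (483,188) and the stand at (242,188). Next I'll enlarge the template's bin and the stand.

```bash
cat > h.py <<'E'
import numpy as np, cv2
from cell import *
def ray(n,u,v,m=None):
    m=m or camera_model(n); f=200/np.tan(np.radians(m["vfov"])/2)
    T=m["world_to_cam"]; R=T[:3,:3]
    d=R.T@np.array([(u-m["cx"])/f,-(v-m["cy"])/f,-1]); return -R.T@T[:3,3],d
def atz(n,u,v,z,m=None):
    o,d=ray(n,u,v,m); return o+d*(z-o[2])/d[2]
def proj(n,P,m=None):
    m=m or camera_model(n); f=200/np.tan(np.radians(m["vfov"])/2)
    P=np.atleast_2d(P); c=P@m["world_to_cam"][:3,:3].T+m["world_to_cam"][:3,3]
    return np.c_[m["cx"]+f*c[:,0]/-c[:,2], m["cy"]-f*c[:,1]/-c[:,2]]
E
python3 - <<'E'
import cv2
im=cv2.imread("pics/top0.png")[160:235,200:390]
cv2.imwrite("pics/topc.png",cv2.resize(im,None,fx=4,fy=4,interpolation=cv2.INTER_CUBIC))
E
```

```text
(no output)
```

View pics/topc.png

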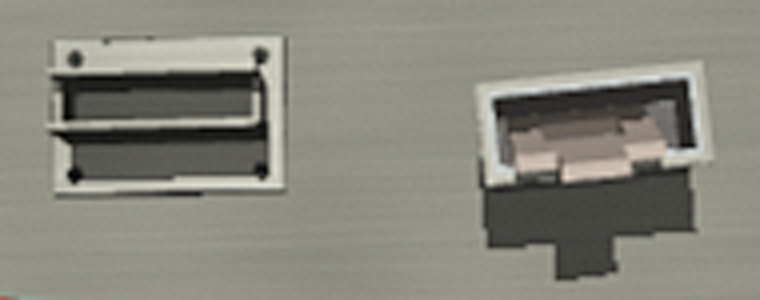

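The crop shows the bin's rim flange with corners (475,87), (700,62), (714,160) and (487,186). The stand's base plate has corners (54,37), (286,36), (285,190) and (54,194), and its slot lies between the two sheets.

Run:
```python
from h import *
def o(p): return [200+(p[0]+.5)/4-.5,160+(p[1]+.5)/4-.5]
for nm,z,c in (("bin",.094,[(475,87),(700,62),(714,160),(487,186)]),("stand",.006,[(54,37),(286,36),(285,190),(54,194)]),("sheet tops",.076,[(48,75),(262,72),(48,129),(265,124)]),("tab",.135,[(560,160),(632,152),(636,172),(562,182)])):
    P=np.array([atz("top",*o(p),z) for p in c]); print(nm,P.round(4).tolist(),P.mean(0).round(4))
    for a,b in((0,1),(3,2)): 
        d=P[a]-P[b]; print(np.linalg.norm(d).round(4), np.degrees(np.arctan2(-d[0],d[1])).round(2))
```

```text
bin [[0.6136, 0.0996, 0.094], [0.6252, -0.0374, 0.094], [0.5649, -0.0433, 0.094], [0.553, 0.0941, 0.094]] [0.5892 0.0283 0.094 ]
0.1375 4.84
0.1379 4.95
stand [[0.6698, 0.3721, 0.006], [0.6663, 0.2213, 0.006], [0.5652, 0.2235, 0.006], [0.5668, 0.372, 0.006]] [0.617  0.2972 0.006 ]
0.1508 -1.32
0.1486 -0.63
sheet tops [[0.6315, 0.3611, 0.076], [0.6298, 0.2301, 0.076], [0.598, 0.3611, 0.076], [0.5974, 0.2287, 0.076]] [0.6142 0.2952 0.076 ]
0.1311 -0.77
0.1324 179.73
tab [[0.5619, 0.0517, 0.135], [0.5654, 0.0096, 0.135], [0.5536, 0.0077, 0.135], [0.5489, 0.051, 0.135]] [0.5574 0.03   0.135 ]
0.0422 4.77
0.0435 6.12
```

```bash
cat >> h.py <<'E'
from scipy.spatial.transform import Rotation as Ro
BIN=np.array([.5892,.0283,0]); BY=4.9; DY=.004; LEAN=21.
def plate(off=0,k=.112,lean=LEAN):   # TCP pose gripping template in bin; off = extra along plate axis
    Rb=Ro.from_euler('z',BY,degrees=True).as_matrix(); s,c=np.sin(np.radians(lean)),np.cos(np.radians(lean))
    u=np.array([-s,0,c]); t=np.array([c,0,s])
    p=BIN+Rb@(np.array([.022-.005*c,DY,.004+.005*s])+(k+off)*u)
    z=-u; y=t; x=np.cross(y,z)
    return p,Rb@np.c_[x,y,z]
def rel(p,R):
    o=observe(); C=Ro.from_euler('xyz',o["tool_rot"]).as_matrix()
    rv=Ro.from_matrix(R@C.T).as_rotvec()
    print("t",o["time"].__round__(2),"shift cm",((p-o["tool_pos"])*100).round(2),"turn",rv.round(4),"goal",p.round(4))
E
python3 - <<'E'
from h import *
rel(*plate(.08)); rel(*plate())
E
```

```text
t 0.1 shift cm [ 37.97 -47.24  -4.11] turn [ 0.2436 -0.3045 -1.1656] goal [0.5376 0.0279 0.185 ]
t 0.1 shift cm [ 40.83 -47.   -11.58] turn [ 0.2436 -0.3045 -1.1656] goal [0.5661 0.0303 0.1104]
```

Request:
{"api": "step_arm", "payload": {"commands": [[0.5,4,-4.5,1,0.025,-0.03,-0.115],[0.5,8,-9,2,0.05,-0.06,-0.23],[0.5,11,-13.5,3,0.075,-0.09,-0.35],[0.5,14,-17.5,3,0.1,-0.12,-0.46],[0.5,17,-21,3,0.12,-0.15,-0.58]], "grip_force": 25}}

```text
time: 0.52
tool_pos: [0.2887, 0.3389, 0.2538]
tool_rot: [2.958, 0.056, 2.244]
contact_force: [1.0, 0.0, -0.4]
opening: 0.063
grip_force: 0.0
```

Run:
```python
from h import *
rel(*plate(.08))
```

```text
t 0.52 shift cm [ 24.89 -31.11  -6.88] turn [ 0.1212 -0.1516 -0.5811] goal [0.5376 0.0279 0.185 ]
```

Request:
{"api": "step_arm", "payload": {"commands": [[0.5,3,-3,0,0.025,-0.03,-0.115],[0.5,5,-7,0,0.05,-0.06,-0.23],[0.5,8,-10,0,0.075,-0.09,-0.35],[0.5,11,-13,0,0.1,-0.12,-0.46],[0.5,13,-16,0,0.12,-0.15,-0.56]]}}

```text
time: 0.93
tool_pos: [0.4195, 0.179, 0.2538]
tool_rot: [2.776, 0.002, 1.677]
contact_force: [0.7, 1.3, -0.1]
opening: 0.0461
grip_force: 0.0
```

Request:
{"api": "step_arm", "payload": {"commands": [[0.5,3,-3,-1,0,0,0],[0.5,5,-6,-2,0,0,0],[0.5,7,-8,-4,0,0,0],[0.5,7,-8,-4,0,0,0],[0.5,7,-8,-4,0,0,0]]}}

```text
time: 1.35
tool_pos: [0.4879, 0.0994, 0.2119]
tool_rot: [2.782, 0.003, 1.679]
contact_force: [-0.5, -0.6, -0.2]
opening: 0.0455
grip_force: 0.0
```

Run:
```python
from h import *
rel(*plate(.08))
```

```text
t 1.35 shift cm [ 4.97 -7.15 -2.69] turn [ 0.0032 -0.0065 -0.0226] goal [0.5376 0.0279 0.185 ]
```

Request:
{"api": "step_arm", "payload": {"commands": [[0.5,2.5,-3.2,0,0,0,0],[0.5,5,-6.4,0,0.003,-0.006,-0.023],[0.5,5,-7.2,0,0.003,-0.006,-0.023],[0.5,5,-7.2,0,0.003,-0.006,-0.023],[0.5,5,-7.2,0,0.003,-0.006,-0.023]]}}

```text
time: 1.77
tool_pos: [0.5374, 0.0296, 0.2136]
tool_rot: [2.773, 0.0, 1.659]
contact_force: [-0.0, 0.7, 0.1]
opening: 0.046
grip_force: 0.0
```

Run:
```python
from h import *
rel(*plate(.08))
m=camera_model("wrist"); im=read_camera("wrist")[:,:,::-1].copy(); cv2.imwrite("pics/w1raw.png",im)
p0,R=plate(0,0); u=-R[:,2]; t=R[:,1]; w=np.cross(u,t)
s=proj("wrist",[p0+k*u+a*w+.005*t for k in(.145,.11) for a in(-.02,.02)],m); print(s.round(1).tolist())
for x,y in s: cv2.circle(im,(int(round(x)),int(round(y))),2,(0,0,255),-1)
cv2.imwrite("pics/w1.png",im); print(m)
```

```text
t 1.77 shift cm [ 0.02 -0.17 -2.86] turn [-0.0001  0.0025 -0.0031] goal [0.5376 0.0279 0.185 ]
[[312.3, 236.6], [312.1, 184.7], [313.3, 221.7], [313.2, 175.8]]
{'vfov': 62.98333671609885, 'cx': 321.3629227870522, 'cy': 198.9590817437866, 'world_to_cam': array([[ 0.92887416,  0.08365867,  0.36082408, -0.5800834 ],
       [ 0.00503787,  0.9712154 , -0.23814969, -0.00669534],
       [-0.37036118,  0.22302888,  0.90171543, -0.1695365 ],
       [ 0.        ,  0.        ,  0.        ,  1.        ]])}
```

View pics/w1.png

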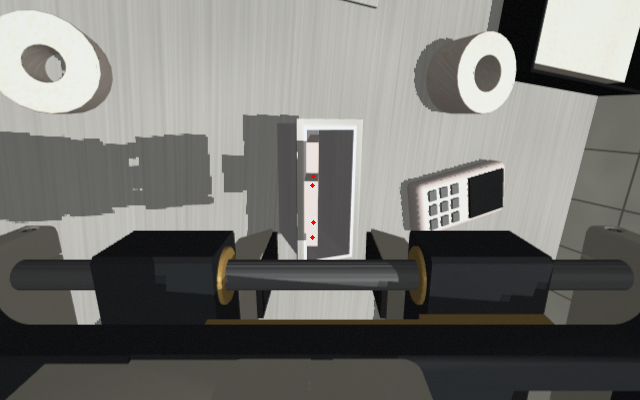

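The wrist picture shows the tab's top edge at about (312,182–246), between the fingers. My predicted corners (red) look close, so I'll zoom in to check.

Run:
```python
import cv2
im=cv2.imread("pics/w1raw.png")[115:265,230:390]
cv2.imwrite("pics/w1c.png",cv2.resize(im,None,fx=4,fy=4,interpolation=cv2.INTER_CUBIC))
```

```text
(no output)
```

View pics/w1c.png

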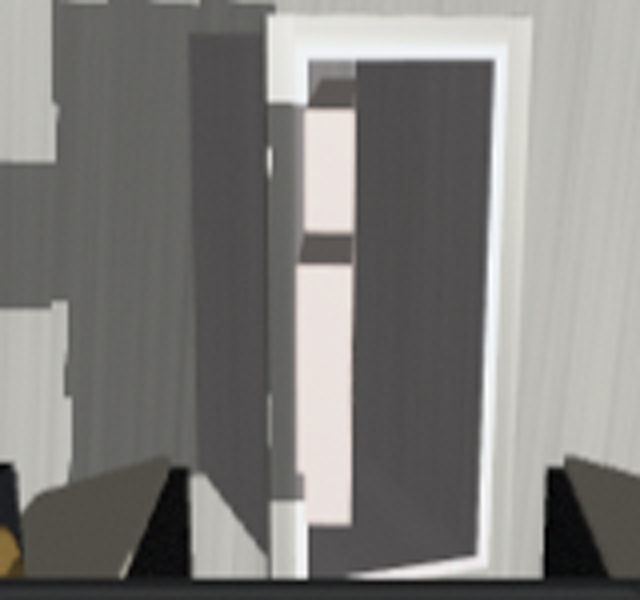

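Run:
```python
from h import *
m=camera_model("wrist"); Rb=Ro.from_euler('z',BY,degrees=True).as_matrix()
print("flange",proj("wrist",[BIN+Rb@np.array([x,y,.094]) for x,y in((-.031,.069),(.031,.069),(.031,-.069),(-.031,-.069))],m).round(1).tolist(), "seen (297,119)(363,119)")
o=observe(); C=Ro.from_euler('xyz',o["tool_rot"]).as_matrix(); p=o["tool_pos"]
print("tool line",proj("wrist",[p+d*C[:,2] for d in(-.019,0,.05)],m).round(1).tolist())
# tab top corners seen, located in the plane k=.145
p0,R=plate(0,0); u=-R[:,2]
for x,y in((304,180.5),(318,180.5),(304.3,233.7),(318,233.7)):
    q,d=ray("wrist",x,y,m); P=q+d*(u@(p0+.145*u-q))/(u@d); L=R.T@(P-p0); print(P.round(4),"local w,t",L[:2].round(4))
```

```text
flange [[291.0, 120.0], [358.3, 119.8], [353.6, 262.3], [293.7, 272.7]] seen (297,119)(363,119)
tool line [[318.4, 265.9], [318.7, 249.3], [319.3, 219.0]]
[0.5515 0.0527 0.1408] local w,t [ 0.0236 -0.0009]
[0.5609 0.0536 0.1444] local w,t [0.0236 0.0092]
[0.5548 0.0121 0.1408] local w,t [-0.0172 -0.0011]
[0.5644 0.013  0.1445] local w,t [-0.0172  0.0092]
```

Relative to the top-camera estimate, the wrist view puts the bin and tab about 3 mm farther in +x and 3 mm in +y. I'll apply that correction and go down along the plate's axis.

```bash
sed -i 's/BIN=np.array(\[.5892/BIN=np.array([.5922/; s/DY=.004/DY=.007/' h.py
python3 - <<'E'
from h import *
rel(*plate(.04)); rel(*plate())
E
```

```text
t 1.82 shift cm [ 1.74  0.2  -6.59] turn [-0.      0.0026 -0.004 ] goal [0.5546 0.0321 0.1477]
t 1.82 shift cm [  3.17   0.32 -10.33] turn [-0.      0.0026 -0.004 ] goal [0.5689 0.0333 0.1104]
```

Request:
{"api": "step_arm", "payload": {"commands": [[0.5,0.6,0.2,-2.2,0,0,0],[0.5,1.2,0.2,-4.4,0,0,0],[0.5,1.7,0.2,-6.6,0,0.003,-0.004],[0.5,2.3,0.3,-8,0,0.003,-0.004],[0.5,2.7,0.3,-9,0,0.003,-0.004]]}}

```text
time: 2.23
tool_pos: [0.5641, 0.0337, 0.1222]
tool_rot: [2.777, -0.0, 1.658]
contact_force: [-0.1, -0.3, 0.0]
opening: 0.0459
grip_force: 0.0
```

Request:
{"api": "step_arm", "payload": {"commands": [[0.5,0.25,0,-0.7,0,0,0],[0.5,0.5,0,-1.3,0,0,0],[0.5,0.5,0,-1.3,0,0,0]]}}

```text
time: 2.48
tool_pos: [0.57, 0.0323, 0.11]
tool_rot: [2.776, 0.0, 1.656]
contact_force: [-0.1, -0.6, -0.9]
opening: 0.046
grip_force: 0.0
```

Run:
```python
from h import *
rel(*plate()); print(observe()["contact_force"])
```

```text
t 2.48 shift cm [-0.12  0.1   0.04] turn [ 0.0003 -0.0005  0.0003] goal [0.5689 0.0333 0.1104]
[-0.05408606 -0.60980045 -0.90967244]
```

Now close the gripper.

Request:
{"api": "step_arm", "payload": {"commands": [[0.25,0,0,0,0,0,0],[0,0,0,0,0,0,0],[0,0,0,0,0,0,0],[0,0,0,0,0,0,0],[0,0,0,0,0,0,0]], "grip_force": 25}}

```text
time: 2.9
tool_pos: [0.5703, 0.0316, 0.111]
tool_rot: [2.774, 0.001, 1.655]
contact_force: [0.5, -0.3, 0.3]
opening: 0.0174
grip_force: 0.0
```

Request:
{"api": "step_arm", "payload": {"commands": [[0,0,0,0,0,0,0],[0,0,0,0,0,0,0],[0,0,0,0,0,0,0]]}}

```text
time: 3.15
tool_pos: [0.5695, 0.0317, 0.1104]
tool_rot: [2.776, 0.0, 1.655]
contact_force: [-3.6, -0.7, 3.5]
opening: 0.0099
grip_force: 25.0
```

Request:
{"api": "step_arm", "payload": {"commands": [[0,-0.3,0,0.9,0,0,0],[0,-0.6,0,1.9,0,0,0],[0,-1.1,-0.1,3.4,0,0,0],[0,-1.7,-0.1,5.1,0,0,0],[0,-2.3,-0.2,6.8,0,0,0]]}}

```text
time: 3.57
tool_pos: [0.547, 0.0298, 0.1801]
tool_rot: [2.774, 0.001, 1.655]
contact_force: [0.2, 0.4, 0.1]
opening: 0.0102
grip_force: 25.0
```

Request:
{"api": "step_arm", "payload": {"commands": [[0,-0.6,0,1.8,0,0,0],[0,-1.2,-0.1,3.6,0,0,0],[0,-1.7,-0.1,5.2,0,0,0],[0,-2.2,-0.2,6.5,0,0,0],[0,-2.2,-0.2,6.5,0,0,0]]}}

```text
time: 3.98
tool_pos: [0.526, 0.0276, 0.2476]
tool_rot: [2.768, 0.002, 1.655]
contact_force: [0.4, 0.5, -1.1]
opening: 0.01
grip_force: 25.0
```

Run:
```python
from h import *
# stand target: plate vertical, tool down, y axis along stand x
S=np.array([.6155,.296,0]); a=np.radians(-.9); y=np.array([np.cos(a),np.sin(a),0]); z=np.array([0,0,-1.]); x=np.cross(y,z)
rel(S+[0,0,.25],np.c_[x,y,z]); rel(S+[0,0,.118],np.c_[x,y,z])
m=camera_model("scene"); im=read_camera("scene")[:,:,::-1]
cv2.imwrite("pics/s2.png",cv2.resize(im[60:280,200:500],None,fx=2.4,fy=2.4,interpolation=cv2.INTER_CUBIC))
```

```text
t 3.98 shift cm [ 8.95 26.84  0.24] turn [-0.0108  0.3734 -0.0993] goal [0.6155 0.296  0.25  ]
t 3.98 shift cm [  8.95  26.84 -12.96] turn [-0.0108  0.3734 -0.0993] goal [0.6155 0.296  0.118 ]
```

View pics/s2.png

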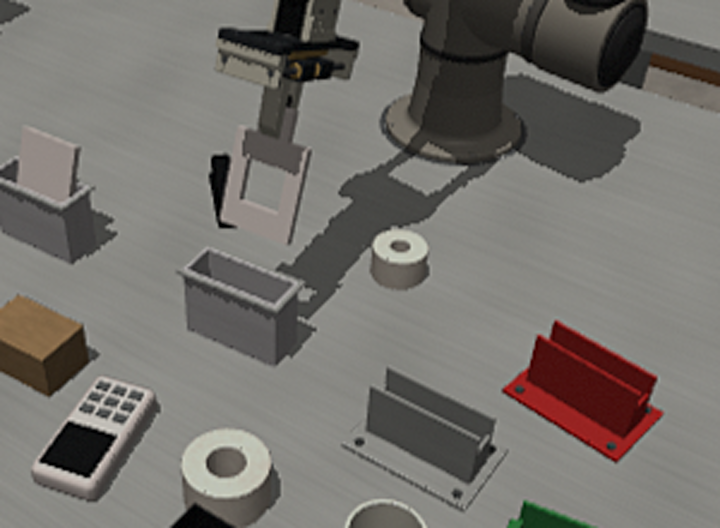

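The template is out of the bin and held by its tab at about (270,150) in the picture, with its window visible. Now I'll tilt it upright and carry it above the stand.

Request:
{"api": "step_arm", "payload": {"commands": [[0,1,2.5,0.5,0,0.08,-0.02],[0,2.5,6,1,0,0.16,-0.04],[0,4,9.5,1,-0.004,0.24,-0.06],[0,5,13,1,-0.007,0.32,-0.08],[0,6,16.5,1,-0.01,0.373,-0.099]]}}

```text
time: 4.45
tool_pos: [0.586, 0.1945, 0.2526]
tool_rot: [-3.132, -0.001, 1.553]
contact_force: [0.8, -1.2, -0.1]
opening: 0.0094
grip_force: 25.0
```

Request:
{"api": "step_arm", "payload": {"commands": [[0,1,3.5,0,0,0,0],[0,2,7,0,0,0,0],[0,3,10,0,0,0,0],[0,3.2,10.5,0,0,0,0],[0,3.2,10.5,0,0,0,0]]}}

```text
time: 4.87
tool_pos: [0.617, 0.2999, 0.251]
tool_rot: [-3.133, -0.002, 1.558]
contact_force: [-0.9, 0.2, -1.3]
opening: 0.0098
grip_force: 25.0
```

```bash
cat >> h.py <<'E'
S=np.array([.618,.299,0]); a=np.radians(-.9); y=np.array([np.cos(a),np.sin(a),0]); z=np.array([0,0,-1.]); SR=np.c_[np.cross(y,z),y,z]
E
python3 - <<'E'
from h import *
rel(S+[0,0,.25],SR); rel(S+[0,0,.118],SR)
m=camera_model("wrist"); im=read_camera("wrist")[:,:,::-1].copy(); cv2.imwrite("pics/w3raw.png",im)
Rs=Ro.from_euler('z',-.9,degrees=True).as_matrix()
q=lambda x,y,zz:S+Rs@np.array([x,y,zz])
s=proj("wrist",[q(sx*.015,sy*.06,.076) for sx in(-1,1) for sy in(-1,1)]+[q(sx*.05,sy*.075,.006) for sx in(-1,1) for sy in(-1,1)],m); print(s.round(1).tolist())
for X,Y in s:
  cv2.circle(im,(int(round(X)),int(round(Y))),2,(0,0,255),-1)
cv2.imwrite("pics/w3.png",im)
E
```

```text
t 4.87 shift cm [ 0.1  -0.09 -0.1 ] turn [-0.0018 -0.0085 -0.0026] goal [0.618 0.299 0.25 ]
t 4.87 shift cm [  0.1   -0.09 -13.3 ] turn [-0.0018 -0.0085 -0.0026] goal [0.618 0.299 0.118]
[[308.2, 236.2], [307.4, 122.8], [335.8, 236.4], [337.6, 123.0], [284.0, 227.3], [280.8, 108.1], [360.6, 227.8], [364.9, 108.4]]
```

View pics/w3.png

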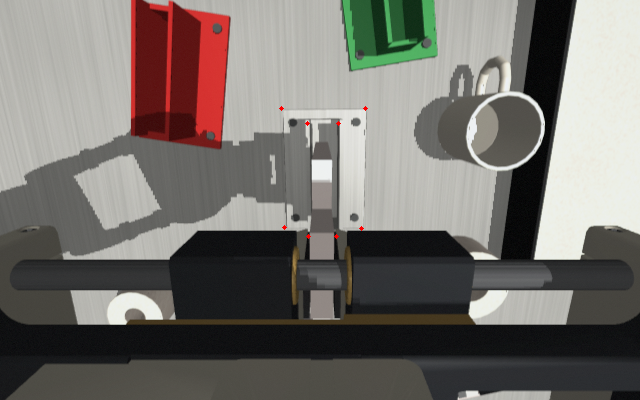

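The plate hangs over the middle of the grey stand's slot: the plate spans columns 312–332 and the slot 307–339, and the predicted corners match. Now I'll lower it.

Request:
{"api": "step_arm", "payload": {"commands": [[0,0.1,-0.1,-2.5,-0.002,-0.008,-0.003],[0,0.1,-0.1,-5,-0.002,-0.008,-0.003],[0,0.1,-0.1,-7.5,-0.002,-0.008,-0.003],[0,0.1,-0.1,-9.5,-0.002,-0.008,-0.003],[0,0.1,-0.1,-11,-0.002,-0.008,-0.003]]}}

```text
time: 5.33
tool_pos: [0.6173, 0.2943, 0.1413]
tool_rot: [-3.141, 0.001, 1.55]
contact_force: [0.0, -0.5, -0.9]
opening: 0.0097
grip_force: 25.0
```

Request:
{"api": "step_arm", "payload": {"commands": [[0,0,0,-0.5,0,0,0],[0,0,0,-0.9,0,0,0],[0,0,0,-1.3,0,0,0],[0,0,0,-1.6,0,0,0],[0,0,0,-1.6,0,0,0]]}}

```text
time: 5.75
tool_pos: [0.6184, 0.2965, 0.1278]
tool_rot: [3.139, -0.001, 1.551]
contact_force: [-0.1, 0.7, -1.3]
opening: 0.0099
grip_force: 25.0
```

Run:
```python
from h import *
rel(S+[0,0,.118],SR); print(observe()["contact_force"])
```

```text
t 5.75 shift cm [-0.04  0.25 -0.98] turn [-0.0006  0.0024  0.0037] goal [0.618 0.299 0.118]
[-0.13876635  0.72663109 -1.31619094]
```

Request:
{"api": "step_arm", "payload": {"commands": [[0,0,0.2,-0.25,0,0,0],[0,0,0.2,-0.45,0,0,0],[0,0,0.2,-0.6,0,0,0],[0,0,0.2,-0.6,0,0,0]]}}

```text
time: 6.08
tool_pos: [0.618, 0.2988, 0.1212]
tool_rot: [3.14, -0.0, 1.552]
contact_force: [-0.6, 0.2, -0.5]
opening: 0.0097
grip_force: 25.0
```

Request:
{"api": "step_arm", "payload": {"commands": [[0,0,0,-0.1,0,0,0],[0,0,0,-0.2,0,0,0],[0,0,0,-0.2,0,0,0]]}}

```text
time: 6.33
tool_pos: [0.6181, 0.2987, 0.1193]
tool_rot: [3.14, -0.0, 1.552]
contact_force: [1.1, -0.2, -1.4]
opening: 0.01
grip_force: 25.0
```

Request:
{"api": "step_arm", "payload": {"commands": [[0,0,0,-0.1,0,0,0],[0,0,0,-0.1,0,0,0],[0,0,0,-0.1,0,0,0]]}}

```text
time: 6.58
tool_pos: [0.6182, 0.2987, 0.1184]
tool_rot: [3.14, -0.0, 1.552]
contact_force: [-1.0, -0.7, -0.4]
opening: 0.0098
grip_force: 25.0
```

Request:
{"api": "step_arm", "payload": {"commands": [[0,0,0,-0.1,0,0,0],[0,0,0,-0.1,0,0,0],[0,0,0,-0.1,0,0,0]]}}

```text
time: 6.83
tool_pos: [0.6184, 0.2987, 0.118]
tool_rot: [3.139, -0.001, 1.552]
contact_force: [-0.6, -0.6, 2.1]
opening: 0.0099
grip_force: 25.0
```

Request:
{"api": "step_arm", "payload": {"commands": [[0,0,0,-0.1,0,0,0],[0,0,0,-0.1,0,0,0],[0,0,0,-0.1,0,0,0]]}}

```text
time: 7.08
tool_pos: [0.6185, 0.2987, 0.118]
tool_rot: [3.138, -0.001, 1.552]
contact_force: [-2.2, -1.2, 7.4]
opening: 0.0099
grip_force: 25.0
```

It touches the floor with 7 N. I'll ease off 1 mm and then release.

Request:
{"api": "step_arm", "payload": {"commands": [[0,0,0,0.1,0,0,0],[0,0,0,0.1,0,0,0],[0.16,0,0,0.1,0,0,0],[0.2,0,0,0.1,0,0,0],[0.3,0,0,0.1,0,0,0]], "grip_force": 10}}

```text
time: 7.5
tool_pos: [0.618, 0.2987, 0.1171]
tool_rot: [3.14, -0.0, 1.552]
contact_force: [-0.0, -0.0, -0.3]
opening: 0.0214
grip_force: 0.0
```

Request:
{"api": "step_arm", "payload": {"commands": [[0.4,0,0,0,0,0,0],[0.4,0,0,0,0,0,0],[0.4,0,0,0,0,0,0]]}}

```text
time: 7.75
tool_pos: [0.6181, 0.2988, 0.1173]
tool_rot: [3.14, -0.0, 1.552]
contact_force: [0.0, -0.0, -0.4]
opening: 0.0361
grip_force: 0.0
```

Request:
{"api": "step_arm", "payload": {"commands": [[0.4,0,0,1,0,0,0],[0.4,0,0,2.5,0,0,0],[0.4,0,0,5,0,0,0],[0.4,0,0,8,0,0,0],[0.4,0,0,11,0,0,0]]}}

```text
time: 8.17
tool_pos: [0.6179, 0.2986, 0.2292]
tool_rot: [3.14, -0.0, 1.552]
contact_force: [0.7, -0.7, -0.3]
opening: 0.0365
grip_force: 0.0
```

Request:
{"api": "step_arm", "payload": {"commands": [[0.4,-2,0,2,0,0,0],[0.4,-6,0,3,0,0,0],[0.4,-10,0,3,0,0,0],[0.4,-13,0,3,0,0,0],[0.4,-13,0,3,0,0,0]]}}

```text
time: 8.58
tool_pos: [0.4829, 0.299, 0.2592]
tool_rot: [3.142, -0.001, 1.554]
contact_force: [1.1, 1.1, -0.0]
opening: 0.0366
grip_force: 0.0
```

Run:
```python
from h import *
a=read_camera("scene")[130:280,200:480,::-1]; b=read_camera("top")[140:240,190:390,::-1]
A=cv2.resize(a,(780,418),interpolation=cv2.INTER_CUBIC)[:, :]; B=cv2.resize(b,(360,180),interpolation=cv2.INTER_CUBIC)
o=np.zeros((600,780,3),np.uint8); o[:418]=A; o[420:600,:360]=B; cv2.imwrite("pics/f.png",o)
```

```text
(no output)
```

View pics/f.png

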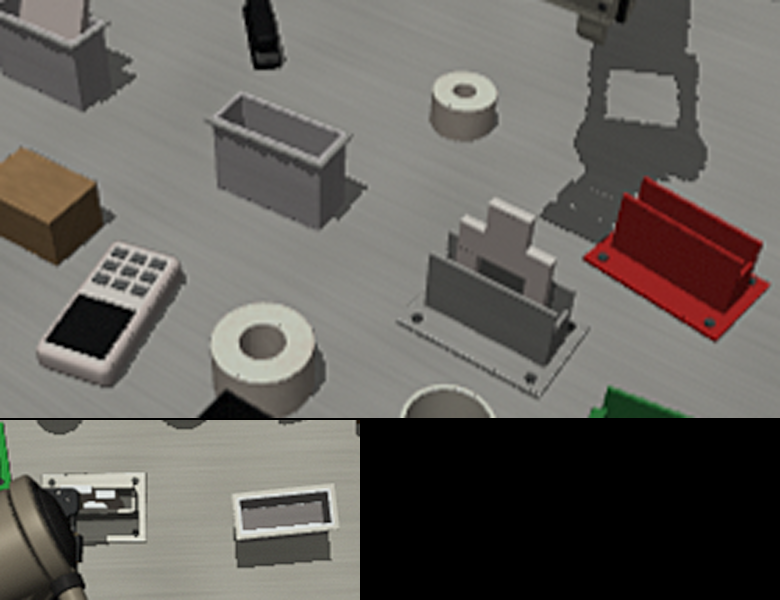

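The template stands upright, tab up at about (510,220), in the middle of the grey stand's slot. The blank is still in its own bin at the upper left, and the gripper is clear of everything.

```bash
python3 -c "
from cell import *
print(hand_in())"
```

```text
the job is handed in; nothing more can be done
None
```

The label template stands upright, tab up, at the bottom of the grey steel stand's slot; the blank was left in its own bin, and the job is handed in.

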